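# Close the finished battery pack into its dock

### The arm

A 7-joint arm with a two-finger parallel gripper is mounted at the origin on the work surface. World frame = base frame: x ahead of the robot, y to its left, z up, the work surface at z = 0. Lengths are in mm, angles in rad, forces in N, time in s.
With the tool pointing down it reaches from about 400 to 875 mm from the base axis. Payload 4.4 kg.
Tool frame: the origin (TCP) lies between the finger pads; the fingertips stand 17 mm ahead of it and the grasp point (between the pads) lies 2 mm behind it; z points along the fingers, y is the line along which they close (so a half turn about z gives the same grasp; the last joint's range is limited). The gripper opens to 85 mm and grips with 20 to 120 N. Pads are 22 mm wide; open, the fingers measure 114 mm over their backs; the gripper's body (76 mm by 85 mm) begins 54 mm behind the grasp point. The pads swing forward as they close: fully open they stand 13 mm farther back than shut.
Start: joints at [1.103, 0.628, 0.038, 1.517, -0.027, 0.996, -0.02], TCP at [254.227, -598.236, 248.313] pointing down, gripper open.
Joint ranges: [-3.06, 3.06], [-0.37, 2.12], [-1.25, 1.32], [0.18, 2.47], [-1.1, 4.24], [0.23, 1.98], [-2.94, 2.94]. Speed limits (rad/s): [2.57, 2.57, 3.14, 3.14, 3.14, 3.14, 3.14].

### API

Orientations are given as [roll, pitch, yaw] about the fixed x, y, z axes, in that order (R = Rz(yaw) Ry(pitch) Rx(roll)).
In Python, from cell import sensors, get_image, ctrl gives the robot as it stands.
- The arm moves only by the tool send_rows, never from a script. Its argument "series" is a list of rows, each a list of 3 entries, a list of its own where there are three numbers: the finger opening in mm, from 0 to 85.4, then the shift along the world's x, y, z in units of 60 mm (1.0 is 60 mm), then the turn, a rotation vector about the world's x, y, z in units of 5 degrees (1.0 is 5 degrees). A call has 1 to 8 rows; each row shifts and turns the commanded pose from where the row before left it; what a row does not reach is not made up. A row lasts 1/8 s, in which the tool goes at most 62.5 mm and 10.7 degrees, less where a joint would pass 70% of its speed; a pose out of reach is approached as far as the arm can. A call is refused whole if a number of a shift passes 1 or a number of a turn 1, either way. A call with a gripper value outside its range is refused whole. The fingers move at their own pace and stop on an object; the grip force is fixed at half the most. Time passes only in rows, so rows that do not move let the fingers close. It gives the time, the measured TCP pose, the force, the opening and the grip force at its end, in the units of the state.
- sensors.read_state(): the state, without advancing time (a new reading comes with each control period).
- get_image(name): name is "scene" or "top"; returns a dict with "img" (400x640x3 uint8, red, green, blue), "depth" (400x640 float32, mm along the optical axis (not along the pixel's ray), 0 where there is no reading), "vfov" (degrees; the focal length in pixels is half the picture's height over the tangent of half this angle, whatever the lens; pixels are square), "cx", "cy" (the principal point, pixels), "world_to_cam" (4x4, takes a point from world to camera coordinates). Camera axes: x right, y down, z forward; pixel columns grow to the right and rows downward; lengths in mm; the calibration is good to about 2 mm. A picture is of the moment at which its call begins.
- ctrl.finish_job(): hands the job in; it is judged then, once.
The state is a dict: "clock": time; "qpos": joint angles; "qd": joint speeds; "tau": joint torques, N m; "eef_pos": TCP position; "tool_rot": TCP orientation; "force": force on the tool from outside, world axes, zero at the start; "torque": the same for the moment, N m; "width": finger opening in mm; "gripper_force": force on a finger pad.
Only numpy, scipy, OpenCV 4.12 (cv2) and the standard library are available. Lean on these libraries where they do the work, as an engineer would, in place of code of your own. Each camera call takes 0.05 s, during which the arm holds its last target. There are 200 camera calls.

### The job

Two docks stand on the bench, each with its tray of battery cells slid part-way out and its lid up. With the fingertips, push the tray that is completely filled with cells fully home into its dock, then push that dock's lid over and down until it is shut. Only push, do not grip or lift anything; leave the other dock, whose tray still has empty places, just as it is, and do not disturb the loose things standing about.

Things in the scene. Friction and masses are not known exactly. Their poses are not given: they have to be found in the camera images.
- full_dock: grey steel dock of the full tray, fixed; left or right of the other. Origin on the bench mid-way under its walls; x = the way the tray slides in, y left. Floor plate 4 mm thick, x -150 to +60, 104 mm wide. Side walls x -60 to +60, inner faces y +-48, 4 thick, top z 82. Rear wall, inner face x +56, stops the tray. Rails 12 mm high lead on from the side walls to x -150. Front open.
- full_tray: loose black tray, 112 (x) x 92 (y) x 60 mm, filled with 20 upright round cells, 4 x 5, none missing: the one to close. Origin: centre of its underside, on the floor plate (z 4 mm). Slides on dock x, plain friction, 2 to 12 N, 2 mm play each side. Flat front face 56 mm before the origin, rim 64, cell tops 73 mm over the bench. Home: origin at dock x = 0; starts 45 to 80 mm out.
- full_lid (a joint): angle (rad) of that dock's aluminium lid: 0 = shut, level on the walls, 1.57 = upright. Starts at 1.45 to 1.8; a stiff hinge (0.15 N m friction, lid 0.15 kg) holds it wherever left; 2 to 3 N at its free edge moves it; stop at 2.0. Turns about the dock's y axis through point full_hinge on the far rim; shutting, its free edge comes up and over towards the robot, then down.
- full_hinge (a point): midpoint of the hinge axis of the full tray's dock, fixed: x +60, z 82 mm in the dock's frame. The lid plate is 104 mm wide, 4 mm thick, reaches 125 mm from here; shut, its underside is at this height. A lip at its free edge then hangs 30 mm down, 5 mm before the home tray's front; it lands on the tray's rim if the tray stands well out.
- part_tray: loose tray of the other dock, same measures as the full one, but with 14 cells: the 6 places in its middle (2 across by 3 along) are empty, a dark hole seen from above. Also starts 45 to 80 mm out. To be left where it is.
- full_lid_edge (a point): middle of the free edge of that lid, on its outer face (on top when shut), 125 mm from the hinge; moves with the lid.
- part_dock: the other dock, the same in every measure, with the partly filled tray; to be left as it is.
- part_lid (a joint): hinge angle (rad) of the other dock's lid, the same lid; stays up, untouched.
- part_lid_edge (a point): middle of the free edge of the other dock's lid, on its outer face.
- cell_mid: loose spare cell, a cylinder 18 mm across and 65 mm tall, standing on the bench in front of and between the docks; origin at the centre of its underside. Bystander.
- cell_side: loose spare cell like the other, standing to the left of the docks. Bystander.
- tape: roll of black tape lying flat, 84 mm across, 24 mm high, right of the docks; origin at the centre of its underside. Bystander.
- pen: marker pen, 135 mm long, 17 mm thick, lying along its x, right of the docks; origin under its middle. Bystander.

How it is judged:
By the outcome, as a careful person would: the job done as asked, in the order asked, and still so for the second after the job is handed in, with the robot touching nothing.
It also fails if it takes over 48 s, if anything falls off the work surface, if the arm or the gripper's body presses on something with over 40 N, if the wrist force passes 120 N, or if a joint passes its speed limit or range.

## Working session

There is one attempt and no reset: what is moved stays moved. The work goes in short steps, Python scripts to look and compute and a tool call to move; the robot and the scene stay as the last step left them, time stands still between calls to the robot, and variables do not carry over. Pictures are saved under pics/ and viewed, at most 10 in all, crops included, and the job is handed in when it is done.

Besides the shell and the picture viewer there is one more tool, called after "Call:" by a JSON object that holds its "fn" and its "kwargs". send_rows: Moves the arm, as the interface text tells. Its arguments: {"type":"object","properties":{"series":{"type":"array"}},"required":["series"]}

```bash
mkdir -p pics
cat > h.py <<'E'
import numpy as np, cv2
from cell import sensors, get_image, ctrl
def grab(n):
    d=get_image(n); np.savez(n+'.npz',**d); return d
def pts(d):
    h,w=d['depth'].shape; f=h/2/np.tan(np.radians(d['vfov'])/2)
    u,v=np.meshgrid(np.arange(w),np.arange(h)); z=d['depth']
    P=np.stack([(u-d['cx'])/f*z,(v-d['cy'])/f*z,z,np.ones_like(z)],-1)
    return (P@np.linalg.inv(d['world_to_cam']).T)[...,:3]
E
python3 - <<'E'
from h import *
for n in('scene','top'):
    d=grab(n); cv2.imwrite(f'pics/{n}0.png',d['img'][...,::-1]); print(n,d['vfov'],d['cx'],d['cy'],d['world_to_cam'].round(3).tolist())
print(sensors.read_state())
E
```

```text
scene 44.01260376246415 323.70110728062946 200.08870907251526 [[-0.918, 0.396, -0.011, 491.365], [0.286, 0.644, -0.709, -72.143], [-0.274, -0.654, -0.705, 1343.337], [0.0, 0.0, 0.0, 1.0]]
top 43.03005500444835 320.14691106643096 200.5140729271434 [[0.019, -1.0, -0.005, 2.857], [-0.995, -0.018, -0.098, 522.017], [0.098, 0.007, -0.995, 1291.93], [0.0, 0.0, 0.0, 1.0]]
{'clock': 0.1, 'qpos': array([ 1.10324914,  0.62922018,  0.03846207,  1.51828072, -0.0270191 ,
        0.99631904, -0.02003418]), 'qd': array([-7.24429740e-05, -1.86857378e-03,  2.85060499e-03, -2.48346334e-03,
       -5.80427370e-04,  5.11790854e-04,  2.97968113e-04]), 'tau': array([ 2.00602692e-03, -5.64532614e+01,  1.23003434e+00, -1.93972760e+01,
        1.12286760e-02,  5.28804536e-03, -1.41543387e-05]), 'eef_pos': array([ 253.97970983, -597.73797999,  247.49895369]), 'tool_rot': array([-3.13988364e+00,  1.01139544e-05,  4.01688331e-01]), 'force': array([ 0.09334299, -0.12717875, -0.21155879]), 'torque': array([0.0295214 , 0.03754749, 0.00387562]), 'gripper_force': 0.0, 'width': 85.32949328312716}
```

View pics/scene0.png

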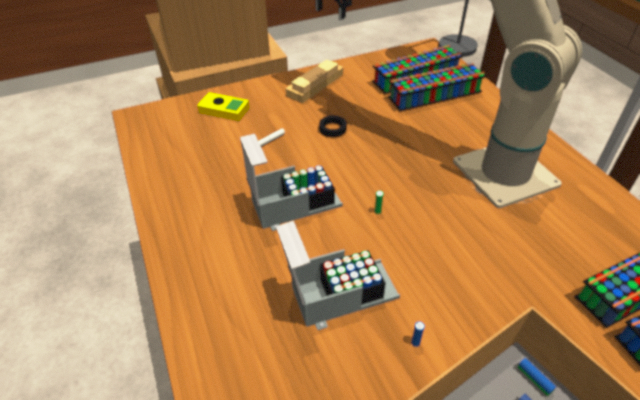

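View pics/top0.png

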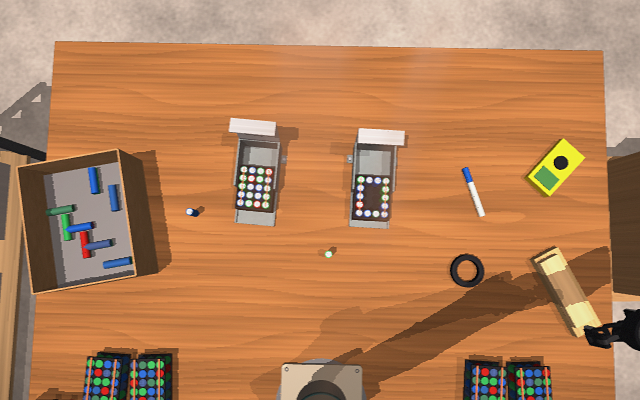

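Left dock (top view about (257,180)) holds the full 4x5 tray. The right one (372,190) has the hole in its middle. The green cell is at (328,254) and the blue cell at (192,212). Next I measure by depth.

Run:
```python
from h import *
D={n:dict(np.load(n+'.npz')) for n in('top','scene')}
C={n:pts(d) for n,d in D.items()}
def prj(n,p):
    d=D[n]; q=d['world_to_cam']@np.r_[p,1]; f=200/np.tan(np.radians(d['vfov'])/2); return (q[:2]/q[2]*f+[d['cx'],d['cy']]).round(1)
T=C['top']
for nm,(u,v) in dict(cellmid=(329,253),cellside=(190,211),lidL=(231,122),lidR=(274,125),flo=(258,150),plate=(256,220),bench=(300,230)).items(): print(nm,T[v,u].round(1))
for n in C:
    P=C[n].reshape(-1,3); m=(P[:,0]>420)&(P[:,0]<760)&(P[:,1]>60)&(P[:,1]<230)&(P[:,2]>-5); P=P[m]
    print(n,len(P)); print(np.histogram(P[:,2],np.arange(-4,230,6)))
    for lo,hi in((78,86),(70,77),(56,66),(2,7),(100,230)):
        Q=P[(P[:,2]>lo)&(P[:,2]<hi)]
        if len(Q)>5:
            r=cv2.minAreaRect(Q[:,:2].astype(np.float32)); print(n,lo,hi,len(Q),Q.min(0).round(),Q.max(0).round(),[np.round(x,2) for x in r])
d=D['top']['img'][105:240,160:300]; a=cv2.resize(d,None,fx=4,fy=4,interpolation=2)
cv2.imwrite('pics/c1.png',a[...,::-1])
d=D['scene']['img'][205:345,255:435]; a=cv2.resize(d,None,fx=4,fy=4,interpolation=2)
cv2.imwrite('pics/c2.png',a[...,::-1])
```

```text
cellmid [386.9 -12.3  60.9]
cellside [485.4 339.2  65.9]
lidL [679.5 217.2 207.9]
lidR [673.4 118.9 211.5]
flo [656.1 180.8   5.6]
plate [4.696e+02 1.811e+02 1.000e-01]
bench [445.5  64.5  -2.9]
top 8353
(array([2665, 2084,  275,   78,   84,   80,   88,  100,  103,  110,  167,
        288,  635,  367,  204,   57,   31,   29,   39,   31,   20,    2,
          5,    3,    5,    3,    2,    2,    2,    3,    0,    1,    1,
          2,  113,  525,   39,    0]), array([ -4,   2,   8,  14,  20,  26,  32,  38,  44,  50,  56,  62,  68,
        74,  80,  86,  92,  98, 104, 110, 116, 122, 128, 134, 140, 146,
       152, 158, 164, 170, 176, 182, 188, 194, 200, 206, 212, 218, 224]))
top 78 86 263 [502. 118.  78.] [671. 228.  86.] [array([584.64, 174.54]), array([104.74, 169.65]), np.float64(85.91)]
top 70 77 782 [491. 117.  70.] [670. 229.  77.] [array([580.55, 174.23]), array([103.53, 174.26]), np.float64(84.41)]
top 56 66 369 [490. 117.  56.] [668. 227.  66.] [array([578.78, 173.82]), array([101.65, 172.44]), np.float64(85.56)]
top 2 7 1966 [420.  60.   2.] [760. 230.   7.] [array([590.01, 14
[... 561 characters left out ...]
 122, 128, 134, 140, 146,
       152, 158, 164, 170, 176, 182, 188, 194, 200, 206, 212, 218, 224]))
scene 78 86 360 [543. 118.  78.] [675. 229.  86.] [array([609.03, 172.52]), array([107.06, 126.6 ]), np.float64(86.06)]
scene 70 77 1277 [496. 122.  70.] [669. 230.  77.] [array([581.91, 175.83]), array([104.69, 168.86]), np.float64(86.25)]
scene 56 66 745 [489. 119.  56.] [670. 230.  66.] [array([578.5 , 175.68]), array([105.73, 175.84]), np.float64(85.5)]
scene 2 7 1590 [420.  60.   2.] [760. 230.   7.] [array([590.09, 145.09]), array([339.81, 169.82]), np.float64(0.07)]
scene 100 230 1009 [648. 114. 100.] [689. 222. 213.] [array([668.53, 168.07]), array([107.26,  33.52]), np.float64(85.66)]
```

View pics/c1.png

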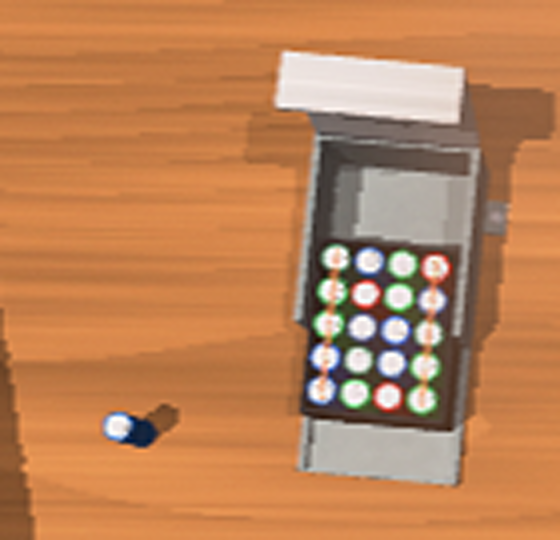

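View pics/c2.png

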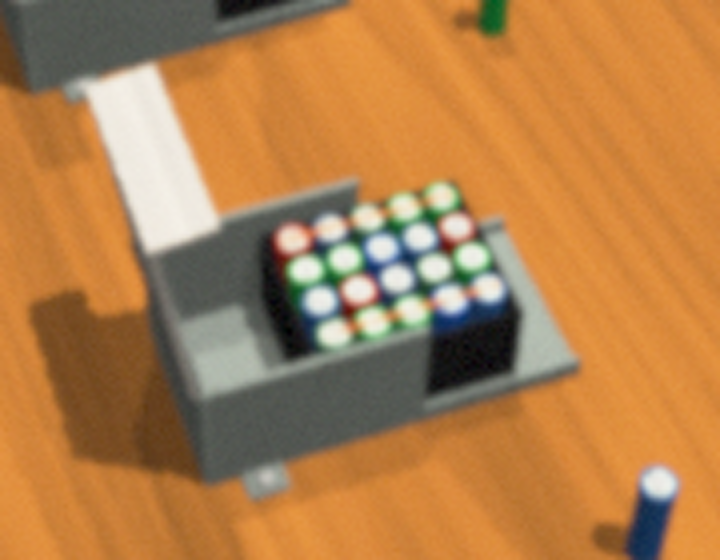

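```bash
cat > m.py <<'E'
from h import *
from scipy.optimize import least_squares
o=np.array([607,173.]); yaw=-.075
def loc(P,o,yaw):
    c,s=np.cos(yaw),np.sin(yaw); q=P[:,:2]-o
    return np.c_[q@[c,s],q@[-s,c],P[:,2]]
def clouds(fresh=False):
    for n in('top','scene'):
        d=grab(n) if fresh else dict(np.load(n+'.npz'))
        P=pts(d).reshape(-1,3); yield n,P[(d['depth'].ravel()>0)&(np.abs(P[:,0]-600)<180)&(np.abs(P[:,1]-170)<80)]
E
python3 - <<'E'
from m import *
for n,P in clouds():
    o_,y_=o,yaw
    for k in range(3):
        L=loc(P,o_,y_)
        m=(np.abs(L[:,2]-82)<3)&(np.abs(np.abs(L[:,1])-50)<6)&(L[:,0]>-55)&(L[:,0]<50); W=L[m]
        A=np.c_[np.ones(len(W)),W[:,0],np.sign(W[:,1])]; s=np.linalg.lstsq(A,W[:,1],rcond=None)[0]
        y_+=s[1]; o_=o_+s[0]*np.array([-np.sin(y_),np.cos(y_)])
    L=loc(P,o_,y_); W=L[(np.abs(L[:,2]-82)<3)&(np.abs(np.abs(L[:,1])-50)<6)]
    print(n,'yaw',y_,'o',o_,'half',s[2],'wall x',np.percentile(W[:,0],[1,5,95,99]).round(1),'z',np.median(W[:,2]).round(1))
    F=L[(L[:,2]<8)&(L[:,2]>2.5)&(np.abs(L[:,1])<40)]; print(' floor z',np.median(F[:,2]).round(1),'minx',np.percentile(F[:,0],[1,3]).round(1))
    R=L[(L[:,2]>25)&(L[:,2]<66)&(np.abs(L[:,1])<40)&(L[:,0]<0)]; print(' tray front',np.percentile(R[:,0],[1,5,20,50]).round(1))
    G=L[(L[:,2]>110)&(L[:,2]<195)&(np.abs(L[:,1])<45)]
    if len(G)>9: print(' lid',len(G),'slope',np.polyfit(G[:,2]-82,G[:,0],1).round(3), G[:,0].min().round(1))
    E=L[(L[:,2]>198)]; print(' edge',np.percentile(E,[2,50,98],axis=0).round(1).tolist())
    C=L[(L[:,2]>69)&(L[:,2]<77)&(np.abs(L[:,1])<40)]; print(' cells',np.percentile(C[:,0],[1,99]).round(1),np.median(C[:,2]))
E
```

```text
top yaw -0.07620500938480816 o [606.99195609 172.89486913] half 49.94097385538231 wall x [-56.3 -52.4  57.3  61.1] z 82.1
 floor z 4.7 minx [-183.9 -177.3]
 tray front [-114.2 -114.  -106.3  -62. ]
 lid 45 slope [ 0.129 60.349] 63.3
 edge [[46.2, -50.3, 203.1], [62.7, -0.2, 208.3], [79.6, 49.9, 213.5]]
 cells [-108.3   57.3] 72.95708017571997
scene yaw -0.08134818070592136 o [606.99684595 172.96097517] half 49.866310380279174 wall x [-59.3 -55.4  54.4  63.5] z 81.9
 floor z 4.0 minx [-186.5 -176.3]
 tray front [-115.9 -114.3  -94.2  -51.1]
 lid 59 slope [ 0.123 63.098] 66.5
 edge [[45.4, -48.8, 204.2], [61.7, 4.9, 208.1], [77.9, 51.7, 212.0]]
 cells [-108.7   -9.7] 72.78964735032332
```

Call:
{"fn": "send_rows", "kwargs": {"series": [[0, [0.3, 0.8, 0.05], [0, 0, -0.7]], [0, [0.3, 0.8, 0.05], [0, 0, -0.7]], [0, [0.3, 0.8, 0.05], [0, 0, -0.7]], [0, [0.3, 0.8, 0.0], [0, 0, -0.7]], [0, [0.3, 0.8, 0.0], [0, 0, -0.7]], [0, [0.3, 0.8, 0.0], [0, 0, -0.7]], [0, [0.3, 0.8, 0.0], [0, 0, -0.7]], [0, [0.3, 0.8, 0], [0, 0, -0.6]]]}}

```text
clock: 1.1
eef_pos: [398.5, -212.6, 257.2]
tool_rot: [-3.142, 0.0, -0.08]
force: [1.0, 0.3, 1.0]
width: 0.1
gripper_force: 0.0
```

Call:
{"fn": "send_rows", "kwargs": {"series": [[0, [0.11, 0.83, 0], [0, 0, 0]], [0, [0.11, 0.83, 0], [0, 0, 0]], [0, [0.11, 0.83, 0], [0, 0, 0]], [0, [0.11, 0.83, 0], [0, 0, 0]], [0, [0.11, 0.83, 0], [0, 0, 0]], [0, [0.11, 0.83, 0], [0, 0, 0]], [0, [0.11, 0.83, -0.2], [0, 0, 0]], [0, [0.1, 0.82, -0.5], [0, 0, 0]]]}}

```text
clock: 2.1
eef_pos: [451.6, 185.6, 215.8]
tool_rot: [-3.14, -0.003, -0.078]
force: [0.9, -0.2, 0.3]
width: 0.1
gripper_force: 0.0
```

Call:
{"fn": "send_rows", "kwargs": {"series": [[0, [0, 0, -0.7], [0, 0, 0]], [0, [0, 0, -0.7], [0, 0, 0]], [0, [0, 0, -0.6], [0, 0, 0]], [0, [0, 0, -0.4], [0, 0, 0]], [0, [0, 0, -0.2], [0, 0, 0]], [0, [0, 0, 0], [0, 0, 0]]]}}

```text
clock: 2.85
eef_pos: [450.1, 183.4, 58.9]
tool_rot: [3.141, 0.001, -0.078]
force: [0.1, 0.4, -0.2]
width: -0.3
gripper_force: 0.0
```

Call:
{"fn": "send_rows", "kwargs": {"series": [[0, [0.1, 0.0, -0.2], [0, 0, 0]], [0, [0.2, 0.0, -0.1], [0, 0, 0]], [0, [0.2, -0.02, 0], [0, 0, 0]], [0, [0.2, -0.02, 0], [0, 0, 0]], [0, [0.2, -0.02, 0], [0, 0, 0]]]}}

```text
clock: 3.48
eef_pos: [504.5, 179.8, 41.2]
tool_rot: [3.141, 0.001, -0.078]
force: [-3.2, -0.4, -0.6]
width: 0.1
gripper_force: 0.0
```

Call:
{"fn": "send_rows", "kwargs": {"series": [[0, [0.2, -0.015, 0], [0, 0, 0]], [0, [0.2, -0.015, 0], [0, 0, 0]], [0, [0.15, -0.01, 0], [0, 0, 0]]]}}

```text
clock: 3.85
eef_pos: [538.2, 177.4, 41.3]
tool_rot: [3.142, -0.0, -0.078]
force: [-4.6, 0.8, 0.6]
width: 0.1
gripper_force: 0.0
```

Call:
{"fn": "send_rows", "kwargs": {"series": [[0, [0.03, 0, 0], [0, 0, 0]], [0, [0.03, 0, 0], [0, 0, 0]]]}}

```text
clock: 4.1
eef_pos: [538.3, 177.4, 41.1]
tool_rot: [3.14, 0.006, -0.078]
force: [-10.5, 0.0, 5.9]
width: -0.2
gripper_force: 0.0
```

Call:
{"fn": "send_rows", "kwargs": {"series": [[0, [0.03, 0, 0], [0, 0, 0]], [0, [0.03, 0, 0], [0, 0, 0]]]}}

```text
clock: 4.35
eef_pos: [538.1, 177.4, 40.7]
tool_rot: [3.138, 0.013, -0.077]
force: [-16.7, 1.9, 5.3]
width: 0.1
gripper_force: 0.0
```

Call:
{"fn": "send_rows", "kwargs": {"series": [[0, [-0.3, 0.02, 0], [0, 0, 0]], [0, [-0.5, 0.04, 0.2], [0, 0, 0]], [0, [-0.5, 0.03, 0.6], [0, 0, 0]], [0, [-0.2, 0, 0.8], [0, 0, 0]], [0, [0, 0, 0.8], [0, 0, 0]], [0, [0, 0, 0.8], [0, 0, 0]], [0, [0, 0, 0.6], [0, 0, 0]], [0, [0, 0, 0], [0, 0, 0]]]}}

```text
clock: 5.35
eef_pos: [458.0, 183.9, 273.0]
tool_rot: [-3.137, -0.009, -0.079]
force: [-0.4, 0.6, 0.0]
width: -0.2
gripper_force: 0.0
```

Run:
```python
from m import *
for n,P in clouds(True):
    L=loc(P,o,-.078); 
    C=L[(L[:,2]>70)&(L[:,2]<76)&(np.abs(L[:,1])<42)&(L[:,0]>-130)&(L[:,0]<53)]; print(n,len(C),np.percentile(C[:,0],[1,3,50,97,99]).round(1))
    for s in(-1,1):
        R=L[(L[:,2]>15)&(L[:,2]<64)&(np.abs(L[:,1]-25*s)<18)&(L[:,0]<0)&(L[:,0]>-100)]; print(' front',s,np.percentile(R[:,0],[1,5,20]).round(1),len(R))
    E=L[(L[:,2]>198)&(L[:,0]>30)]; print(' edge',np.percentile(E,[2,50,98],axis=0).round(1).tolist())
a=dict(np.load('scene.npz'))['img'][185:345,255:435]; b=dict(np.load('top.npz'))['img'][105:245,195:335]
cv2.imwrite('pics/c3.png',np.hstack([cv2.resize(a,(400,356)),cv2.resize(b,(356,356))])[...,::-1])
```

```text
top 669 [-49.  -46.8  -0.2  47.8  50.1]
 front -1 [-55.4 -55.1 -54.7] 128
 front 1 [-55.7 -55.5 -54.8] 113
 edge [[46.2, -50.3, 203.6], [62.5, -0.1, 208.6], [79.3, 50.0, 213.2]]
scene 1108 [-50.3 -47.9  -0.2  46.8  48.8]
 front -1 [-57.1 -56.3 -53.5] 50
 front 1 [-56.9 -56.5 -54.6] 54
 edge [[45.3, -49.8, 204.3], [61.7, 4.9, 208.2], [77.8, 51.4, 211.7]]
```

View pics/c3.png

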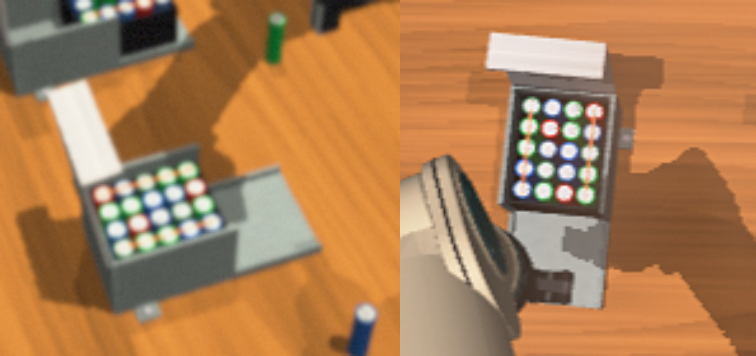

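The pictures show the tray fully home between the walls, with the full tray's front face at dock x -56. The lid is unmoved. Next is going over and behind the lid.

Call:
{"fn": "send_rows", "kwargs": {"series": [[0, [0.5, -0.04, 0], [0, 0, 0]], [0, [0.7, -0.05, 0], [0, 0, 0]], [0, [0.75, -0.06, 0], [0, 0, 0]], [0, [0.75, -0.06, 0], [0, 0, 0]], [0, [0.75, -0.05, 0], [0, 0, 0]], [0, [0.6, -0.04, 0], [0, 0, 0]], [0, [0.2, 0, 0], [0, 0, 0]], [0, [0, 0, 0], [0, 0, 0]]]}}

```text
clock: 6.45
eef_pos: [709.8, 164.3, 266.6]
tool_rot: [3.14, 0.002, -0.079]
force: [0.0, 0.4, 0.3]
width: -0.2
gripper_force: 0.0
```

Call:
{"fn": "send_rows", "kwargs": {"series": [[0, [0, 0, -0.4], [0, 0, 0]], [0, [0, 0, -0.4], [0, 0, 0]], [0, [0, 0, -0.4], [0, 0, 0]], [0, [0, 0, 0], [0, 0, 0]]]}}

```text
clock: 6.95
eef_pos: [707.2, 164.8, 194.5]
tool_rot: [3.14, 0.006, -0.078]
force: [0.6, 0.0, 0.9]
width: -0.3
gripper_force: 0.0
```

Call:
{"fn": "send_rows", "kwargs": {"series": [[0, [-0.2, 0.015, 0.04], [0, 0, 0]], [0, [-0.2, 0.015, 0.04], [0, 0, 0]], [0, [-0.2, 0.016, -0.02], [0, 0, 0]], [0, [-0.2, 0.016, -0.03], [0, 0, 0]], [0, [-0.2, 0.016, -0.04], [0, 0, 0]]]}}

```text
clock: 7.58
eef_pos: [650.0, 169.8, 198.4]
tool_rot: [-3.141, -0.003, -0.078]
force: [0.8, -0.7, 0.0]
width: -0.0
gripper_force: 0.6
```

Call:
{"fn": "send_rows", "kwargs": {"series": [[0, [-0.22, 0.017, -0.11], [0, 0, 0]], [0, [-0.22, 0.017, -0.12], [0, 0, 0]], [0, [0, 0, 0], [0, 0, 0]]]}}

```text
clock: 7.95
eef_pos: [622.1, 172.2, 183.6]
tool_rot: [-3.141, 0.001, -0.077]
force: [0.4, -0.0, -0.6]
width: -0.1
gripper_force: 0.0
```

Run:
```python
from m import *
a=grab('scene')['img'][165:345,235:435]; b=grab('top')['img'][85:245,195:335]
cv2.imwrite('pics/c4.png',np.hstack([cv2.resize(a,(440,396)),cv2.resize(b,(346,396))])[...,::-1])
```

```text
(no output)
```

View pics/c4.png

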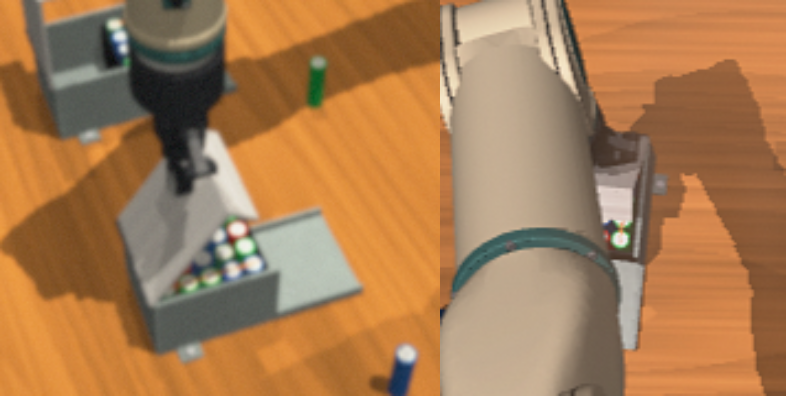

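The lid is tilted over at about 50°, with the fingertips on its outer face (scene crop about (190,180)). I carry on.

Call:
{"fn": "send_rows", "kwargs": {"series": [[0, [-0.19, 0.015, -0.21], [0, 0, 0]], [0, [-0.19, 0.015, -0.22], [0, 0, 0]], [0, [-0.12, 0.01, -0.22], [0, 0, 0]], [0, [-0.12, 0.01, -0.22], [0, 0, 0]], [0, [-0.05, 0.004, -0.18], [0, 0, 0]]]}}

```text
clock: 8.68
eef_pos: [583.5, 175.0, 119.9]
tool_rot: [-3.141, -0.001, -0.078]
force: [0.4, -1.1, 0.8]
width: -0.4
gripper_force: 0.3
```

Call:
{"fn": "send_rows", "kwargs": {"series": [[0, [-0.05, 0.004, -0.15], [0, 0, 0]], [0, [0, 0, -0.1], [0, 0, 0]], [0, [0, 0, 0], [0, 0, 0]]]}}

```text
clock: 9.05
eef_pos: [579.9, 175.0, 104.4]
tool_rot: [3.141, 0.001, -0.078]
force: [-0.2, 0.3, 0.1]
width: -0.3
gripper_force: 0.0
```

Now I press in small steps until there is a clear force.

Call:
{"fn": "send_rows", "kwargs": {"series": [[0, [0, 0, -0.04], [0, 0, 0]], [0, [0, 0, -0.03], [0, 0, 0]]]}}

```text
clock: 9.3
eef_pos: [580.5, 175.2, 102.8]
tool_rot: [-3.141, -0.001, -0.078]
force: [-5.7, -2.3, 22.9]
width: 0.2
gripper_force: 11.9
```

Call:
{"fn": "send_rows", "kwargs": {"series": [[0, [0, 0, -0.03], [0, 0, 0]], [0, [0, 0, 0], [0, 0, 0]]]}}

```text
clock: 9.55
eef_pos: [580.5, 175.2, 102.8]
tool_rot: [-3.141, -0.002, -0.078]
force: [-6.8, -1.6, 26.0]
width: -0.0
gripper_force: 13.0
```

Call:
{"fn": "send_rows", "kwargs": {"series": [[0, [0, 0, 0.3], [0, 0, 0]], [0, [0, 0, 0.7], [0, 0, 0]], [0, [0, 0, 0.8], [0, 0, 0]], [0, [-0.5, 0, 0.8], [0, 0, 0]], [0, [-0.8, 0, 0.2], [0, 0, 0]], [0, [-0.8, 0, 0], [0, 0, 0]], [0, [-0.4, 0, 0], [0, 0, 0]], [0, [0, 0, 0], [0, 0, 0]]]}}

```text
clock: 10.55
eef_pos: [428.8, 175.3, 267.6]
tool_rot: [-3.141, -0.0, -0.077]
force: [1.2, 0.2, 1.1]
width: -0.0
gripper_force: 0.0
```

Run:
```python
from m import *
for n,P in clouds(True):
    L=loc(P,o,-.078); G=L[(np.abs(L[:,1])<45)&(L[:,0]>-62)&(L[:,0]<58)&(L[:,2]>60)&(L[:,2]<130)]
    print(n,len(G),np.percentile(G[:,2],[5,50,95]).round(1),np.polyfit(G[:,0],G[:,2],1).round(4))
a=dict(np.load('scene.npz'))['img'][100:345,235:435]; b=dict(np.load('top.npz'))['img'][100:280,170:510]
cv2.imwrite('pics/c5.png',np.hstack([cv2.resize(a,(294,360)),cv2.resize(b,(500,360))])[...,::-1])
```

```text
top 1697 [82.6 86.6 90.5] [-1.00000e-03  8.66314e+01]
scene 2122 [84.1 86.5 88.9] [4.00000e-04 8.64999e+01]
```

View pics/c5.png

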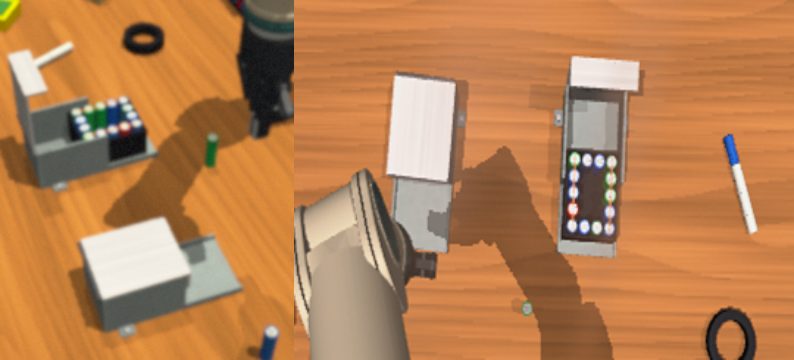

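The lid is level at 86.5 mm, so it is shut. The other dock and the loose things look undisturbed.

```bash
python3 -c "
from cell import ctrl; print(ctrl.finish_job())"
```

```text
the job is handed in; nothing more can be done
None
```

The full tray (left dock) is pushed fully home and its lid is shut. The other dock and the loose things look undisturbed in the last pictures, and the job was handed in at about 10.7 s.

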